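# Make up an eyelet kit and a snap kit for the setting press

## Robot

A 6-joint arm with a two-finger parallel gripper is mounted at the origin on the work surface. World frame = base frame: x ahead of the robot, y to its left, z up, the work surface at z = 0. Lengths are in m, angles in degrees, forces in N, time in s.
With the tool pointing down it reaches from about 0.4 to 0.825 m from the base axis. Payload 7 kg.
Tool frame: the origin (TCP) lies at the very end of the fingers, on their centre line; the grasp point (between the pads) lies r.pinch_z behind it (r.pinch_z is the distance from the TCP to the grasp point, in m); z points along the fingers, y is the direction in which the jaws open and shut (so a half turn about z gives the same grasp; the last joint's range is limited). The gripper opens to 88 mm and grips with 3 to 60 N. Pads are 19 mm wide; open, the fingers measure 130 mm over their backs; the gripper's body (78 mm by 193 mm) begins 47 mm behind the grasp point.
Start: joints at [89.101, 20.546, 0.682, 0, -70.136, -16.507], TCP at [0.202, 0.644, 0.201] pointing down, gripper open.
Joint ranges: [-176.03, 176.03], [-82.01, 121.73], [-58.28, 71.71], [-173.87, 95.51], [-174.79, -0.11], [-173.66, 173.66]. Speed limits (degrees/s): [136.94, 136.94, 172.46, 180, 180, 180].

## Interface

Orientations are given as [roll, pitch, yaw] about the fixed x, y, z axes, in that order (R = Rz(yaw) Ry(pitch) Rx(roll)).
In Python, from plant import r gives the robot as it stands. The module is installed in compiled form; this text tells all that it offers.
- The arm moves only by the tool servo_tool, never from a script. Its argument "steps" is a list of rows, each a list of 5 numbers: the finger opening in cm, from 0 to 8.76, then the shift along the tool's x, y, z in cm, then the turn about the tool's z in degrees. In form: [[fingers, x, y, z, spin], ...]. A call has 1 to 8 rows; each row shifts and turns the commanded pose from where the row before left it, along the tool's axes as they then stand; what a row does not reach is not made up. A row lasts 1/8 s, in which the tool goes at most 62.5 mm and 10.7 degrees, less where a joint would pass 70% of its speed; a pose out of reach is approached as far as the arm can. A call with a gripper value outside its range is refused whole. The fingers move at their own pace and stop on an object; "squeeze" is the grip in N (left out, the last holds). Time passes only in rows, so rows that do not move let the fingers close. It gives the time, the measured TCP pose, the force and the opening at its end, in the units of the state.
- r.get_state(): the state, without advancing time (a new reading comes with each control period).
- r.capture(name): name is "scene" or "top" or "wrist"; returns the picture (400x640x3 uint8, red, green, blue); there is no depth.
- r.calibration(name): a dict with "K" (3x3 intrinsics, pixels), "dist_coeffs" ([k1, k2, p1, p2, k3] as OpenCV has them; the pictures are not rectified), "rvec" (rotation vector, rad) and "tvec" (3), from world to camera coordinates, as OpenCV has them; the wrist camera has in their place "tool_from_camera" (4x4, takes a point from camera to tool coordinates, whose origin is the TCP and whose axes are the flange's). Camera axes: x right, y down, z forward; pixel columns grow to the right and rows downward; lengths in m; the calibration is good to about 2 mm. A picture is of the moment at which its call begins: read the wrist's pose just before it. calibration takes no time and is no camera call.
- r.close_job(): hands the job in, once; it reports no verdict.
The state is a dict: "time_s": time; "joints": joint angles; "qd": joint speeds; "joint_torque": joint torques, N m; "tcp_pos": TCP position; "eef_rot": TCP orientation; "contact_force": force on the tool from outside, world axes, zero at the start; "moment": the same for the moment, N m; "gripper_width": finger opening in m.
Only numpy, scipy, OpenCV 4.12 (cv2) and the standard library are available. Lean on these libraries where they do the work, as an engineer would, in place of code of your own. Each camera call takes 0.05 s, during which the arm holds its last target.

## Task

Make up the two setting kits from the stock tray: in the white kit tray stand the orange-capped eyelet jar in the large compartment and the green-flanged punch and the brass anvil in the small compartments, one in each; in the blue kit tray stand the purple-lidded snap tub in the large compartment and the blue-flanged punch in either small one. Stand each thing upright on the tray's floor, set down and not dropped. Leave the white-flanged punch, the oil can and the screwdriver where they are.

Things in the scene. Friction and masses are not known exactly. Their poses are not given: they have to be found in the camera images.
- eyelet_jar: Clear jar of brass eyelets, 46 mm diameter to 60 mm height, then an orange ribbed screw cap, 47 mm (50 over its ribs); 80 mm tall in all; rigid, closed, 140 g. Round about z. Origin: centre of the underside, z up. Starts on the grey stock tray, whose floor is 4 mm above the bench. For the white tray's large compartment.
- snap_tub: Squat clear tub of steel snaps, 58 mm diameter, with a purple lid of 60 mm diameter from 36 to 48 mm height, 48 mm tall in all; rigid, closed, 120 g. Round about z. Origin: centre of the underside, z up. Starts on the grey stock tray, whose floor is 4 mm above the bench. For the blue tray's large compartment.
- green_punch: Upright press punch, 70 mm tall: green flange at the foot, 44 mm diameter, 12 mm thick; steel body, 26 mm diameter, from 12 to 58 mm height (grip here), its top end in the same colour; steel nose (a cone). 240 g. Round about z. Origin: centre of the underside, z up. Starts on the grey stock tray, whose floor is 4 mm above the bench. For a small compartment of the white tray.
- blue_punch: Upright press punch, 70 mm tall: blue flange at the foot, 44 mm diameter, 12 mm thick; steel body, 26 mm diameter, from 12 to 58 mm height (grip here), its top end in the same colour; steel nose (an 18 mm flat cup). 240 g. Round about z. Origin: centre of the underside, z up. Starts on the grey stock tray, whose floor is 4 mm above the bench. For a small compartment of the blue tray.
- white_punch: Upright press punch, 70 mm tall: white flange at the foot, 44 mm diameter, 12 mm thick; steel body, 26 mm diameter, from 12 to 58 mm height (grip here), its top end in the same colour; steel nose (a 12 mm pin). 240 g. Round about z. Origin: centre of the underside, z up. Starts on the grey stock tray, whose floor is 4 mm above the bench. Not wanted today: leave it on the stock tray.
- brass_anvil: Upright brass anvil, 46 mm tall: foot 44 mm diameter, 12 mm thick; body 30 mm diameter from 12 to 46 mm height (grip here), a dark ring on its top. 280 g. Round about z. Origin: centre of the underside, z up. Starts on the grey stock tray, whose floor is 4 mm above the bench. For the small compartment of the white tray that the green punch does not take.
- white_tray: White kit tray 166 x 149 mm, fixed, any yaw; walls 16 high, 3 thick, floor 3 thick. Origin: centre of underside, z up; x along the long side, from the large compartment to the small ones. Insides: large x -80..5, y -71.5..71.5 (centre -37.5, 0); small x 8..80, y 1.5..71.5 (centre 44, 36.5) and y -71.5..-1.5 (centre 44, -36.5), all mm. For the eyelet kit.
- blue_tray: Light blue kit tray 166 x 149 mm, fixed, any yaw; walls 16 high, 3 thick, floor 3 thick. Origin: centre of underside, z up; x along the long side, from the large compartment to the small ones. Insides: large x -80..5, y -71.5..71.5 (centre -37.5, 0); small x 8..80, y 1.5..71.5 (centre 44, 36.5) and y -71.5..-1.5 (centre 44, -36.5), all mm. For the snap kit; one small compartment stays empty.
- oil_can: Loose green oil can standing on the bench beyond the stock tray, 56 mm diameter, 116 mm tall with its steel cone and red spout; origin: centre of the underside, z up. A bystander: leave it.
- screwdriver: Loose screwdriver lying flat on the bench, roughly across, just beyond the stock tray as the robot sees it, about 200 mm long; red handle; origin on the bench under its middle, x towards its tip. A bystander: leave it.
There are look-alikes about, which are no part of the job. What is shaped like the eyelet_jar but pink is not meant. What is meant by the green_punch is not pink, and is the smaller of those in its own colour.

How it is judged:
By the outcome, as a careful person would: the job done as asked, in the order asked, and still so for the second after the job is handed in, with the robot touching nothing.
It also fails if it takes over 128 s, if anything falls off the work surface, if the arm or the gripper's body presses on something with over 40 N, if the wrist force passes 120 N, or if a joint passes its speed limit or range.

## Working session

There is one attempt and no reset: what is moved stays moved. The work goes in short steps, Python scripts to look and compute and a tool call to move; the robot and the scene stay as the last step left them, time stands still between calls to the robot, and variables do not carry over. Pictures are saved under pics/ and viewed, and the job is handed in when it is done.

Besides the shell and the picture viewer there is one more tool, called as name([rows], argument=value, ...), one row to a line, values as JSON. servo_tool: Moves the arm, as the interface text tells. Its arguments: {"type":"object","properties":{"steps":{"type":"array","items":{"type":"array","items":{"type":"number"}}},"squeeze":{"type":"number"}},"required":["steps"]}

```bash
mkdir -p pics
python3 - <<'E'
from plant import r
import cv2,numpy as np
print(r.get_state()); print(r.pinch_z)
for n in("scene","top","wrist"):
    im=r.capture(n); cv2.imwrite(f"pics/{n}0.png",im[...,::-1]); print(n,{k:np.round(v,4).tolist() for k,v in r.calibration(n).items()})
E
```

```text
{'time_s': 0.0, 'joints': array([ 8.91007592e+01,  2.05895847e+01,  6.33956507e-01, -1.90215591e-02,
       -7.01366563e+01, -1.65082085e+01]), 'qd': array([ 0.00739438, -0.01118707,  0.05379252, -0.03305296,  0.02253446,
        0.01855272]), 'joint_torque': array([-4.48739020e-04, -5.82718492e+01,  2.93047822e+01,  6.99728340e+00,
        6.86799089e-03, -1.69589175e-04]), 'tcp_pos': array([0.20179891, 0.64356944, 0.19964846]), 'eef_rot': array([ 1.79906438e+02, -9.08070691e-03, -1.74139194e+01]), 'contact_force': array([0.51886133, 0.56439836, 0.2288045 ]), 'moment': array([ 0.03814576, -0.04379647,  0.02006435]), 'gripper_width': 0.08760121023383582}
0.0188
scene {'K': [[432.6363, 0.0, 321.2107], [0.0, 432.6363, 198.2832], [0.0, 0.0, 1.0]], 'dist_coeffs': [-0.1202, 0.0, 0.0, 0.0, 0.0], 'rvec': [2.002, 1.6134, -0.5483], 'tvec': [-0.1388, -0.4108, 1.5123]}
top {'K': [[445.2573, 0.0, 325.1827], [0.0, 445.2573, 193.6149], [0.0, 0.0, 1.0]], 'dist_coeffs': [-0.0219, 0.0, 0.0, 0.0, 0.0], 'rvec': [2.1752, -2.2148, 0.0961], 'tvec': [0.0063, 0.5687, 0.984]}
wrist {'K': [[293.6535, 0.0, 321.4711], [0.0, 293.6535, 201.8415], [0.0, 0.0, 1.0]], 'dist_coeffs': [-0.0432, 0.0, 0.0, 0.0, 0.0], 'tool_from_camera': [[0.0007, -0.9597, -0.2811, 0.0771], [1.0, 0.0004, 0.0013, -0.0006], [-0.0011, -0.2811, 0.9597, -0.1839], [0.0, 0.0, 0.0, 1.0]]}
```

View pics/scene0.png

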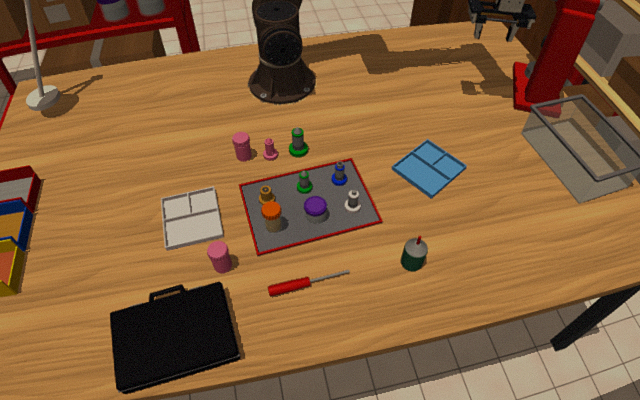

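View pics/top0.png

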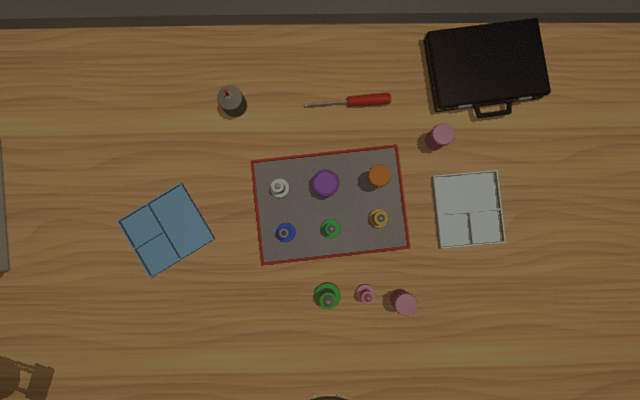

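View pics/wrist0.png

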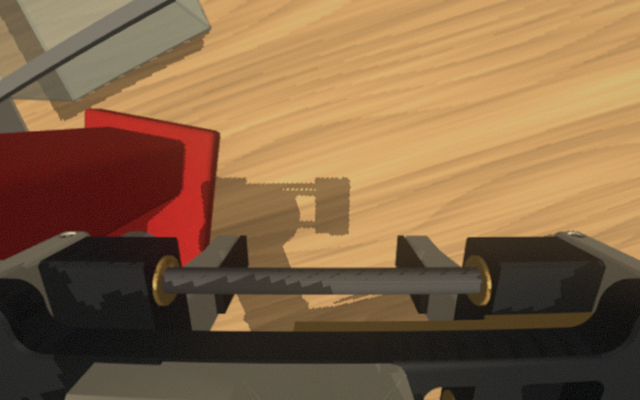

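```bash
cat > h.py <<'E'
import cv2,numpy as np
def cam(r,n):
    c=r.calibration(n);R=cv2.Rodrigues(np.array(c['rvec']))[0];t=np.array(c['tvec']).ravel();return np.array(c['K']),np.array(c['dist_coeffs']),R,t
def onplane(r,n,uv,z):
    K,d,R,t=cam(r,n)
    u=cv2.undistortPoints(np.array(uv,float).reshape(-1,1,2),K,d).reshape(-1,2)
    D=np.c_[u,np.ones(len(u))]@R; C=-R.T@t
    return C+D*((z-C[2])/D[:,2])[:,None]
def proj(r,n,P):
    K,d,R,t=cam(r,n); return cv2.projectPoints(np.array(P,float).reshape(-1,3),R,t,K,d)[0].reshape(-1,2)
E
python3 - <<'E'
import cv2
im=cv2.imread("pics/top0.png");c=im[140:320,245:425];cv2.imwrite("pics/topc.png",cv2.resize(c,None,fx=3.3,fy=3.3,interpolation=cv2.INTER_CUBIC))
im=cv2.imread("pics/scene0.png");c=im[120:260,225:390];cv2.imwrite("pics/scenec.png",cv2.resize(c,None,fx=4,fy=4,interpolation=cv2.INTER_CUBIC))
im=cv2.imread("pics/top0.png")
a=cv2.resize(im[170:285,110:225],None,fx=3.4,fy=3.4,interpolation=cv2.INTER_CUBIC);b=cv2.resize(im[155:270,410:525],None,fx=3.4,fy=3.4,interpolation=cv2.INTER_CUBIC)
cv2.imwrite("pics/trays.png",cv2.hconcat([a,b]))
E
```

```text
(no output)
```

View pics/topc.png

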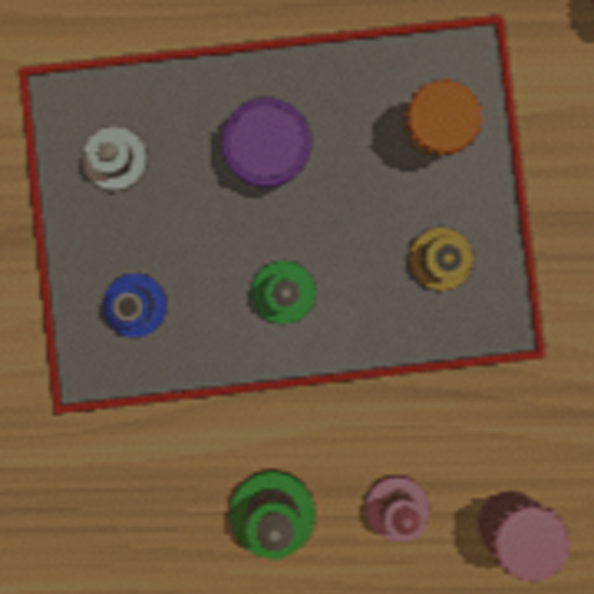

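View pics/scenec.png

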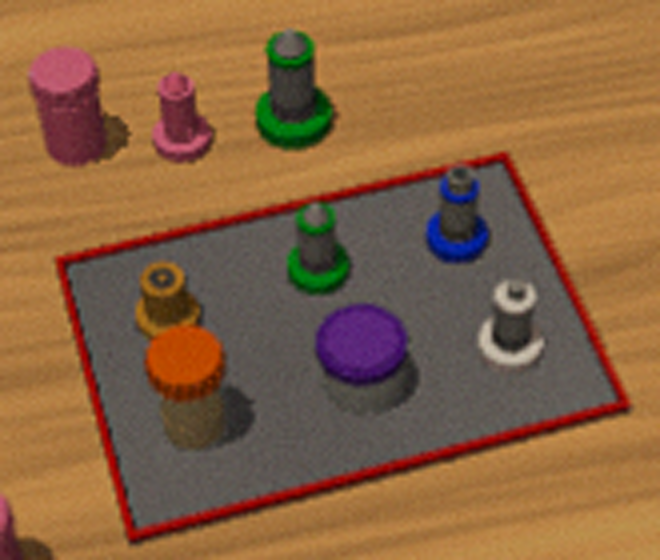

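View pics/trays.png

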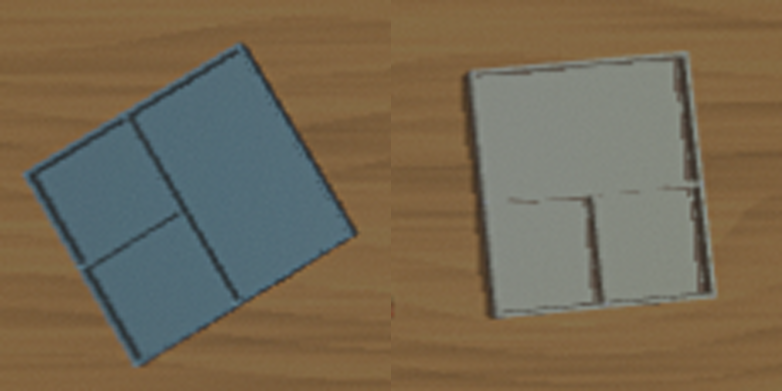

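Run:
```python
from plant import r
from h import *
im=cv2.imread("pics/top0.png");S=4
big=cv2.resize(im,None,fx=S,fy=S,interpolation=cv2.INTER_CUBIC)
hsv=cv2.cvtColor(big,cv2.COLOR_BGR2HSV)
def blob(lo,hi,ctr,rad):
    m=cv2.inRange(hsv,np.array(lo),np.array(hi)); w=np.zeros_like(m);cv2.circle(w,(ctr[0]*S,ctr[1]*S),rad*S,255,-1);m&=w
    m=cv2.morphologyEx(m,cv2.MORPH_OPEN,np.ones((3,3)))
    cs,_=cv2.findContours(m,cv2.RETR_EXTERNAL,cv2.CHAIN_APPROX_NONE);c=max(cs,key=cv2.contourArea);return c
def toim(p): return (np.array(p,float)+.5)/S-.5
def px(p):return hsv[p[1]*S,p[0]*S]
for n,p in dict(orange=(379,175),purple=(325,183),green=(325,232),blue=(281,240),brass=(372,221),floor=(300,210)).items(): print(n,px(p))
for n,lo,hi,ctr,rad,z,d in [("orange",(5,120,60),(16,255,255),(379,175),18,.084,50),("purple",(125,80,50),(160,255,255),(325,183),20,.052,60),
 ("green",(50,80,40),(75,255,255),(331,229),16,.016,44),("blue",(108,110,40),(130,255,255),(286,232),16,.016,44),("brass",(14,120,50),(30,255,255),(378,219),16,.016,44)]:
    c=blob(lo,hi,ctr,rad); h=cv2.convexHull(c)
    (x,y),R=cv2.minEnclosingCircle(h); e=cv2.fitEllipse(h)
    P=onplane(r,"top",[toim((x,y)),toim(e[0]),toim((x+R,y)),toim((x-R,y))],z)
    print(n,np.round(toim((x,y)),1),np.round(P[:2,:2],4).tolist(),"dia",round(np.linalg.norm(P[2]-P[3])*1000,1),"exp",d, np.round(np.array(e[1])/S,1))
# noses / top rings by pixel
```

```text
orange [ 15 182 130]
purple [145 106 106]
green [ 54 125  61]
blue [118 144  78]
brass [ 18 151  81]
floor [16 36 93]
orange [378.7 175.4] [[0.601, -0.1169], [0.6013, -0.1169]] dia 52.0 exp 50 [22.8 24.4]
purple [325.1 182.7] [[0.5904, -0.0036], [0.5904, -0.0035]] dia 59.1 exp 60 [26.7 26.8]
green [330.4 228.1] [[0.491, -0.0143], [0.491, -0.0143]] dia 44.3 exp 44 [19.4 19.5]
blue [285.2 232.1] [[0.4838, 0.0873], [0.4839, 0.0872]] dia 42.8 exp 44 [18.6 19. ]
brass [377.9 218. ] [[0.5117, -0.1222], [0.5115, -0.1222]] dia 44.1 exp 44 [19.  19.3]
```

Run:
```python
from plant import r
from h import *
im=cv2.imread("pics/top0.png");S=4
big=cv2.resize(im,None,fx=S,fy=S,interpolation=cv2.INTER_CUBIC)
hsv=cv2.cvtColor(big,cv2.COLOR_BGR2HSV)
toim=lambda p:(np.array(p,float)+.5)/S-.5
for n,lo,hi,ctr in [("white",(0,0,105),(180,45,255),(469,209)),("blue",(95,60,60),(112,255,255),(167,230))]:
    m=cv2.inRange(hsv,np.array(lo),np.array(hi)); w=np.zeros_like(m);cv2.circle(w,(ctr[0]*S,ctr[1]*S),62*S,255,-1);m&=w
    m=cv2.morphologyEx(m,cv2.MORPH_OPEN,np.ones((5,5)))
    m=cv2.morphologyEx(m,cv2.MORPH_CLOSE,np.ones((15,15)))
    cs,_=cv2.findContours(m,cv2.RETR_EXTERNAL,cv2.CHAIN_APPROX_NONE);c=max(cs,key=cv2.contourArea)
    P=onplane(r,"top",toim(c.reshape(-1,2)),.016)[:,:2].astype(np.float32)*1000
    q=cv2.minAreaRect(P); print(n,np.round(q[0],1),np.round(q[1],1),round(q[2],2)); print(np.round(cv2.boxPoints(q)).tolist())
print(onplane(r,"top",[(331.7,228.5),(245+128/3.3,140+306/3.3)],.074), onplane(r,"top",[(245+448/3.3,140+258/3.3)],.050))
for z in(0.016,0.019):
  print(z,onplane(r,"top",[(110+129/3.4,170+117/3.4),(110+239/3.4,170+300/3.4),(110+25/3.4,170+175/3.4),(110+138/3.4,170+366/3.4),(110+243/3.4,170+44/3.4),(110+356/3.4,170+234/3.4)],z)[:,:2].round(4).tolist())
```

```text
white [ 529.3 -330.7] [166.2 149.3] 4.06
[[441.0, -262.0], [452.0, -411.0], [617.0, -399.0], [607.0, -250.0]]
blue [494.8 356.1] [149.1 166.5] 30.57
[[388.0, 390.0], [473.0, 247.0], [601.0, 322.0], [517.0, 466.0]]
[[ 0.49059998 -0.01535449  0.074     ]
 [ 0.48357237  0.08622615  0.074     ]] [[ 0.51079051 -0.12369662  0.05      ]]
0.016 [[0.5516, 0.3953], [0.43, 0.3222], [0.5144, 0.4637], [0.3882, 0.3883], [0.5988, 0.3201], [0.4718, 0.2454]]
0.019 [[0.5514, 0.3942], [0.4302, 0.3213], [0.5144, 0.4624], [0.3885, 0.3872], [0.5985, 0.3192], [0.4719, 0.2447]]
```

The candidates at top-view pixels: the orange-capped jar (379,175) against the pink jars (441,136) and (404,302). For the green punch, there is a small one on the stock tray (330,228) and a large one on the bench (327,296). The crops confirm the orange jar and the small green punch, whose flange measures 44 mm. The tray sizes also check out at 166x149 mm.

servo_tool([
  [8.7,0,0,0,-10.7],
  [8.7,0,0,0,-10.7],
  [8.7,2.3,5.25,0,0],
  [8.7,2.3,5.25,0,0],
  [8.7,2.3,5.25,0,0],
  [8.7,2.3,5.25,0,0],
  [8.7,2.3,5.25,0,0],
  [8.7,2.3,5.25,0,0],
], squeeze=20)

```text
time_s: 1.15
tcp_pos: [0.362, 0.3376, 0.2006]
eef_rot: [-180.0, -0.0, 4.0]
contact_force: [1.4, 0.2, 0.4]
gripper_width: 0.0868
```

servo_tool([
  [8.7,2.3,5.25,0,0],
  [8.7,2.3,5.25,0,0],
  [8.7,2.3,5.25,0,0],
  [8.7,2.3,5.25,0,0],
  [8.7,2.3,5.25,0,0],
  [8.7,2.3,5.25,0,0],
  [8.7,2.3,5.25,0,0],
  [8.7,2.3,5.25,0,0],
])

```text
time_s: 2.15
tcp_pos: [0.5749, -0.0686, 0.2005]
eef_rot: [-180.0, -0.0, 4.0]
contact_force: [0.7, 0.4, 0.1]
gripper_width: 0.0867
```

servo_tool([
  [8.7,1.1,2.6,0,0],
  [8.7,0,0,0,0],
  [8.7,0,0,0,0],
])

```text
time_s: 2.52
tcp_pos: [0.5867, -0.0917, 0.2002]
eef_rot: [-180.0, 0.0, 4.0]
contact_force: [-0.3, 0.8, -0.3]
gripper_width: 0.0872
```

```bash
cat >> h.py <<'E'
from scipy.spatial.transform import Rotation
def Tool(r):
    s=r.get_state(); T=np.eye(4);T[:3,:3]=Rotation.from_euler('xyz',s['eef_rot'],degrees=True).as_matrix();T[:3,3]=s['tcp_pos'];return T
def delta(r,p):
    T=Tool(r);d=T[:3,:3].T@(np.array(p)-T[:3,3])*100;return np.round(d,2)
def wplane(T,r,uv,z):
    c=r.calibration("wrist");W=T@np.array(c['tool_from_camera'])
    u=cv2.undistortPoints(np.array(uv,float).reshape(-1,1,2),np.array(c['K']),np.array(c['dist_coeffs'])).reshape(-1,2)
    D=np.c_[u,np.ones(len(u))]@W[:3,:3].T;C=W[:3,3];return C+D*((z-C[2])/D[:,2])[:,None]
def wproj(T,r,P):
    c=r.calibration("wrist");W=np.linalg.inv(T@np.array(c['tool_from_camera']))
    return cv2.projectPoints(np.array(P,float).reshape(-1,3),W[:3,:3],W[:3,3],np.array(c['K']),np.array(c['dist_coeffs']))[0].reshape(-1,2)
E
python3 - <<'E'
from plant import r
from h import *
T=Tool(r); im=r.capture("wrist")[...,::-1].copy(); 
for P in [(.601,-.1169,.084),(.5904,-.0036,.052)]:
    uv=wproj(T,r,[P])[0]; print(uv); cv2.drawMarker(im,tuple(int(round(v)) for v in uv),(255,255,0),0,10)
cv2.imwrite("pics/w1.png",im); print(delta(r,(.601,-.117,.2)))
E
```

```text
[346.34406415 180.30858892]
[245.31419943 176.75839373]
[1.24 2.66 0.05]
```

View pics/w1.png

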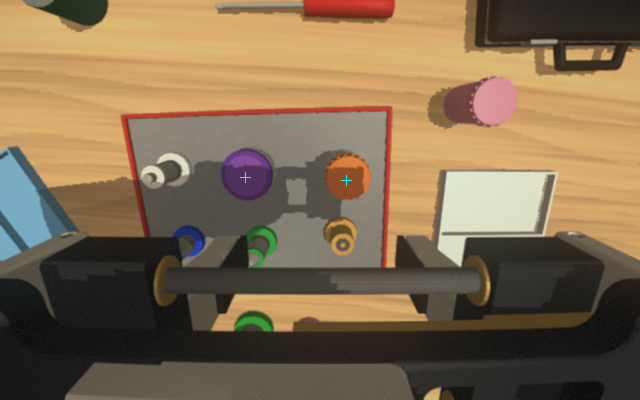

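The wrist view agrees with the top-view fixes to within about 2-3 mm: orange cap about (347,177), purple lid about (247,174). Descending on the jar.

servo_tool([
  [8.7,1.3,2.66,0,0],
  [8.7,0,0,5,0],
  [8.7,0,0,5,0],
  [8.7,0,0,4,0],
  [8.7,0,0,3,0],
  [8.7,0,0,0,0],
  [4,0,0,0,0],
  [4,0,0,0,0],
], squeeze=20)

```text
time_s: 3.58
tcp_pos: [0.6032, -0.1171, 0.0325]
eef_rot: [180.0, -0.2, 4.0]
contact_force: [-0.1, -0.6, 0.7]
gripper_width: 0.0725
```

servo_tool([
  [4,0,0,0,0],
  [4,0,0,0,0],
  [4,0,0,0,0],
  [4,0,0,0,0],
])

```text
time_s: 4.08
tcp_pos: [0.6022, -0.1177, 0.0309]
eef_rot: [180.0, -0.0, 4.0]
contact_force: [-0.2, 0.1, 3.4]
gripper_width: 0.0466
```

servo_tool([
  [4,0,0,-2,0],
  [4,0,0,-4,0],
  [4,0,0,-3,0],
  [4,-1.1,5.2,0,0],
  [4,-1.1,5.2,0,0],
  [4,-1.1,5.2,0,0],
  [4,-1.1,5.2,0,0],
  [4,0,0,0,0],
])

```text
time_s: 5.08
tcp_pos: [0.5709, -0.3312, 0.1194]
eef_rot: [-180.0, 0.1, 3.7]
contact_force: [-0.3, 0.7, -2.6]
gripper_width: 0.0465
```

Run:
```python
from plant import r
from h import *
cv2.imwrite("pics/t2.png",r.capture("top")[100:330,300:560,::-1].repeat(2,0).repeat(2,1)); print(delta(r,(.573,-.328,.031)),r.get_state()['gripper_width'])
```

```text
[ 0.19 -0.14  8.84] 0.04631834940705405
```

View pics/t2.png

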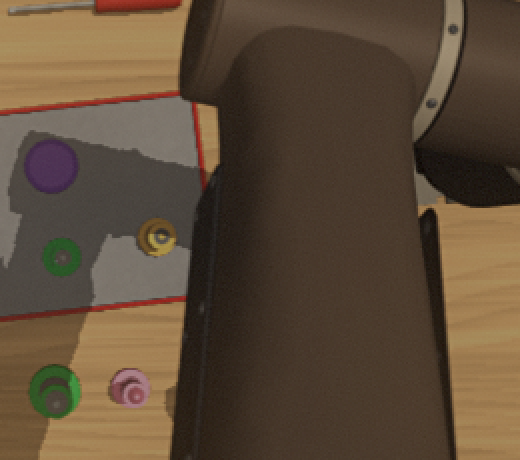

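The jar is off the stock tray and in the jaws, at 46 mm opening. Lowering it.

servo_tool([
  [4,0.2,-0.1,4,0],
  [4,0,0,3,0],
  [4,0,0,1.3,0],
  [4,0,0,0.2,0],
  [4,0,0,0,0],
])

```text
time_s: 5.75
tcp_pos: [0.5753, -0.3269, 0.0366]
eef_rot: [180.0, -0.1, 4.0]
contact_force: [0.3, 0.2, -1.1]
gripper_width: 0.0468
```

servo_tool([
  [4,0,0,0.2,0],
  [4,0,0,0,0],
])

```text
time_s: 6.0
tcp_pos: [0.5748, -0.327, 0.0342]
eef_rot: [180.0, -0.1, 4.0]
contact_force: [-0.5, 0.1, -2.4]
gripper_width: 0.0464
```

servo_tool([
  [4,0,0,0.2,0],
  [4,0,0,0,0],
  [4,0,0,0,0],
])

```text
time_s: 6.38
tcp_pos: [0.5745, -0.327, 0.0316]
eef_rot: [-180.0, 0.0, 4.0]
contact_force: [-0.4, -0.3, -1.4]
gripper_width: 0.0464
```

servo_tool([
  [4,0,0,0.15,0],
  [4,0,0,0,0],
  [4,0,0,0,0],
])

```text
time_s: 6.75
tcp_pos: [0.5745, -0.327, 0.03]
eef_rot: [-180.0, 0.0, 4.0]
contact_force: [0.1, 0.7, -1.9]
gripper_width: 0.046
```

servo_tool([
  [4,0,0,0.08,0],
  [4,0,0,0,0],
  [4,0,0,0,0],
])

```text
time_s: 7.12
tcp_pos: [0.5748, -0.3271, 0.0299]
eef_rot: [180.0, -0.0, 4.0]
contact_force: [-1.7, 0.7, 5.0]
gripper_width: 0.0466
```

Contact at TCP 29.9 mm, as predicted, with the force now upward. Releasing and rising.

servo_tool([
  [6.4,0,0,0,0],
  [6.4,0,0,0,0],
  [6.4,0,0,0,0],
  [6.4,0,0,-2,0],
  [6.4,0,0,-4,0],
  [6.4,0,0,-4,0],
  [6.4,0,0,-1,0],
])

```text
time_s: 8.0
tcp_pos: [0.576, -0.3276, 0.1425]
eef_rot: [179.9, -0.3, 4.0]
contact_force: [-1.5, 0.3, -0.2]
gripper_width: 0.0639
```

Run:
```python
from plant import r
from h import *
print(delta(r,(.492,-.0148,.14)))
```

```text
[ -6.19 -31.79   0.16]
```

servo_tool([
  [6,-1.03,-5.3,0,0],
  [6,-1.03,-5.3,0,0],
  [6,-1.03,-5.3,0,0],
  [6,-1.03,-5.3,0,0],
  [6,-1.03,-5.3,0,0],
  [6,-1.03,-5.3,0,0],
  [6,0,0,0,0],
  [6,0,0,0,0],
])

```text
time_s: 9.0
tcp_pos: [0.4905, -0.0139, 0.139]
eef_rot: [180.0, 0.0, 4.1]
contact_force: [0.4, -0.6, 0.4]
gripper_width: 0.0601
```

Run:
```python
from plant import r
from h import *
T=Tool(r); im=r.capture("wrist")[...,::-1].copy(); 
for P in [(.491,-.0148,.074),(.4838,.0870,.074),(.5115,-.123,.05),(.5904,-.0036,.052),(.5733,-.3271,.083)]:
    uv=wproj(T,r,[P])[0]; cv2.drawMarker(im,tuple(int(round(v)) for v in uv),(255,255,0),0,10)
cv2.imwrite("pics/w2.png",im); print(delta(r,(.492,-.0148,.030)))
```

```text
[ 0.15  0.04 10.89]
```

View pics/w2.png

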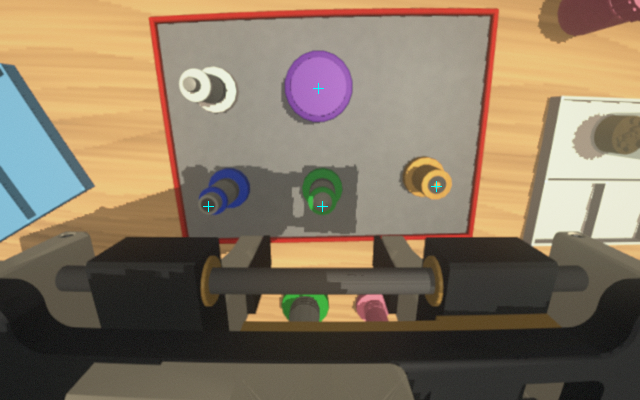

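The markers sit on the noses: green (322,206), blue (208,206), brass (436,185). Descending on the small green punch.

servo_tool([
  [6,0.1,0.05,4,0],
  [6,0,0,4,0],
  [6,0,0,2.9,0],
  [6,0,0,0,0],
  [2,0,0,0,0],
  [2,0,0,0,0],
  [2,0,0,0,0],
  [2,0,0,0,0],
], squeeze=25)

```text
time_s: 10.05
tcp_pos: [0.492, -0.0143, 0.0309]
eef_rot: [-180.0, -0.1, 4.0]
contact_force: [0.1, 0.5, 1.0]
gripper_width: 0.0254
```

servo_tool([
  [2,0,0,0,0],
  [2,0,0,0,0],
  [2,0,0,-0.5,0],
  [2,0,0,0,0],
])

```text
time_s: 10.55
tcp_pos: [0.4915, -0.0145, 0.0353]
eef_rot: [-180.0, 0.0, 4.0]
contact_force: [-0.4, -0.5, -3.1]
gripper_width: 0.0241
```

servo_tool([
  [2,0,0,-4,0],
  [2,0,0,-5,0],
  [2,0,0,-1,0],
  [2,-0.4,5.05,0,0],
  [2,-0.4,5.05,0,0],
  [2,-0.4,5.05,0,0],
  [2,-0.4,5.05,0,0],
  [2,-0.4,5.05,0,0],
])

```text
time_s: 11.55
tcp_pos: [0.4883, -0.2691, 0.134]
eef_rot: [-179.9, 0.1, 4.0]
contact_force: [0.9, -0.2, -3.3]
gripper_width: 0.0243
```

servo_tool([
  [2,-0.4,5.05,0,0],
  [2,-0.4,5.05,0,0],
  [2,0,0,0,0],
  [2,0,0,0,0],
])

```text
time_s: 12.05
tcp_pos: [0.4874, -0.3687, 0.1337]
eef_rot: [-179.9, 0.1, 3.9]
contact_force: [-0.8, 1.1, -2.8]
gripper_width: 0.0242
```

Run:
```python
from plant import r
from h import *
T=Tool(r); im=r.capture("wrist")[...,::-1].copy(); 
cv2.imwrite("pics/w3.png",im); print(delta(r,(.4885,-.3702,.030)))
```

```text
[ 0.08  0.21 10.42]
```

View pics/w3.png

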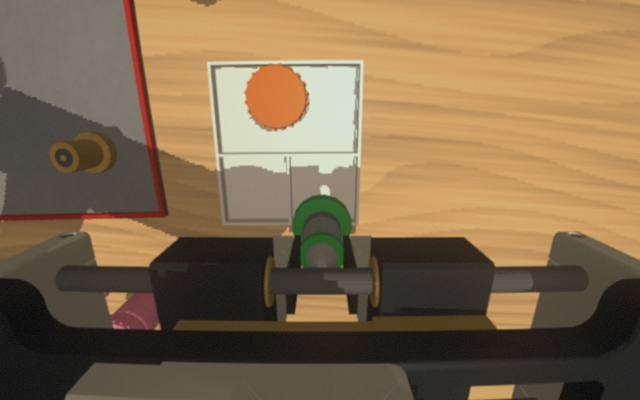

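servo_tool([
  [2,0.1,0.2,4,0],
  [2,0,0,3.5,0],
  [2,0,0,2,0],
  [2,0,0,0.4,0],
  [2,0,0,0,0],
  [2,0,0,0,0],
])

```text
time_s: 12.85
tcp_pos: [0.4905, -0.371, 0.0376]
eef_rot: [179.9, -0.1, 4.0]
contact_force: [0.1, 0.1, -3.7]
gripper_width: 0.0245
```

servo_tool([
  [2,0,0,0.2,0],
  [2,0,0,0,0],
  [2,0,0,0,0],
])

```text
time_s: 13.22
tcp_pos: [0.4895, -0.371, 0.0344]
eef_rot: [180.0, -0.0, 4.0]
contact_force: [-0.2, 0.1, -2.7]
gripper_width: 0.0244
```

servo_tool([
  [2,0,0,0.1,0],
  [2,0,0,0,0],
  [2,0,0,0,0],
])

```text
time_s: 13.6
tcp_pos: [0.4895, -0.371, 0.0332]
eef_rot: [180.0, 0.0, 4.0]
contact_force: [-0.1, -0.8, -2.6]
gripper_width: 0.024
```

servo_tool([
  [2,0,0,0.15,0],
  [2,0,0,0.1,0],
  [2,0,0,0,0],
  [2,0,0,0,0],
])

```text
time_s: 14.1
tcp_pos: [0.4895, -0.371, 0.0308]
eef_rot: [180.0, 0.0, 4.0]
contact_force: [0.3, -0.7, -2.4]
gripper_width: 0.0244
```

servo_tool([
  [2,0,0,0.1,0],
  [2,0,0,0,0],
  [2,0,0,0,0],
])

```text
time_s: 14.48
tcp_pos: [0.4896, -0.3712, 0.0301]
eef_rot: [180.0, -0.0, 4.0]
contact_force: [-0.1, 0.6, 1.7]
gripper_width: 0.0242
```

Contact made: the force went from -2.5 to +1.7 N. Releasing, then on to the anvil.

servo_tool([
  [4.4,0,0,0,0],
  [4.4,0,0,0,0],
  [4.4,0,0,0,0],
  [4.4,0,0,-2,0],
  [4.4,0,0,-4,0],
  [4.4,0,0,-4,0],
  [4.4,0,0,-1,0],
])

```text
time_s: 15.35
tcp_pos: [0.4911, -0.3718, 0.1429]
eef_rot: [179.9, -0.2, 4.0]
contact_force: [0.9, 0.6, -0.4]
gripper_width: 0.0442
```

Run:
```python
from plant import r
from h import *
print(delta(r,(.512,-.123,.14)))
```

```text
[  3.83 -24.67   0.25]
```

servo_tool([
  [6.4,0.77,-4.93,0,0],
  [6.4,0.77,-4.93,0,0],
  [6.4,0.77,-4.93,0,0],
  [6.4,0.77,-4.93,0,0],
  [6.4,0.77,-4.93,0,0],
  [6.4,0,0,0,0],
  [6.4,0,0,0,0],
])

```text
time_s: 16.23
tcp_pos: [0.5105, -0.1223, 0.1394]
eef_rot: [-180.0, 0.0, 4.0]
contact_force: [0.2, 0.0, 0.5]
gripper_width: 0.064
```

Run:
```python
from plant import r
from h import *
print(delta(r,(.512,-.123,.0235)))
T=Tool(r); im=r.capture("wrist")[...,::-1].copy(); 
for P in [(.5115,-.123,.05),(.4885,-.3702,.073)]:
    uv=wproj(T,r,[P])[0]; cv2.drawMarker(im,tuple(int(round(v)) for v in uv),(255,255,0),0,10)
cv2.imwrite("pics/w4.png",im)
```

```text
[ 0.15  0.09 11.59]
```

View pics/w4.png

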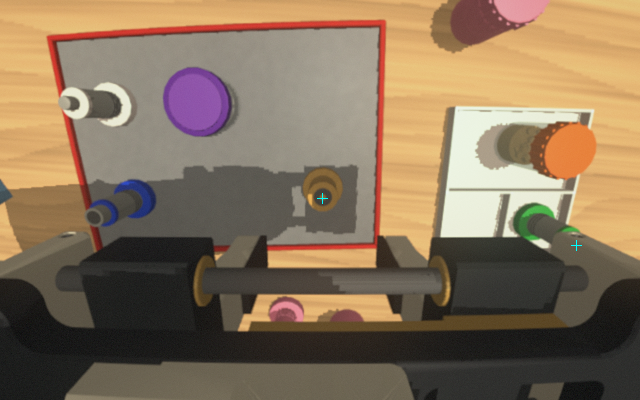

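The punch and jar stand in the white tray. The anvil ring at (322,192) is within a few pixels of its marker at (322,198). Descending.

servo_tool([
  [6.4,0.15,0.1,4,0],
  [6.4,0,0,4,0],
  [6.4,0,0,3,0],
  [6.4,0,0,0.6,0],
  [6.4,0,0,0,0],
  [2.4,0,0,0,0],
  [2.4,0,0,0,0],
  [2.4,0,0,0,0],
], squeeze=25)

```text
time_s: 17.27
tcp_pos: [0.5127, -0.1232, 0.0245]
eef_rot: [-180.0, -0.1, 4.0]
contact_force: [-1.0, -0.5, -0.5]
gripper_width: 0.0397
```

servo_tool([
  [2.4,0,0,0,0],
  [2.4,0,0,0,0],
  [2.4,0,0,0,0],
])

```text
time_s: 17.65
tcp_pos: [0.5128, -0.1232, 0.0243]
eef_rot: [180.0, -0.1, 4.0]
contact_force: [-0.7, 0.7, 5.5]
gripper_width: 0.0245
```

servo_tool([
  [2,0,0,0,0],
  [2,0,0,0,0],
])

```text
time_s: 17.9
tcp_pos: [0.513, -0.1233, 0.0243]
eef_rot: [180.0, -0.1, 4.0]
contact_force: [-0.6, 1.3, 5.6]
gripper_width: 0.0203
```

Run:
```python
from plant import r
from h import *
cv2.imwrite("pics/w5.png",r.capture("wrist")[...,::-1]); print(r.get_state()['gripper_width'])
im=r.capture("scene")[110:260,210:400,::-1]; cv2.imwrite("pics/s5.png",cv2.resize(im,None,fx=4,fy=4,interpolation=cv2.INTER_CUBIC))
```

```text
0.020717497795102558
```

View pics/w5.png

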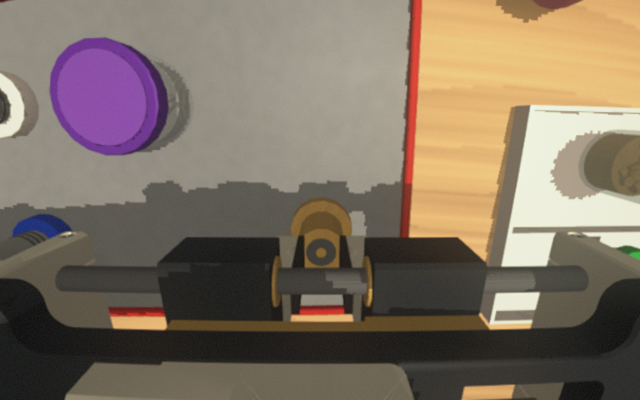

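View pics/s5.png

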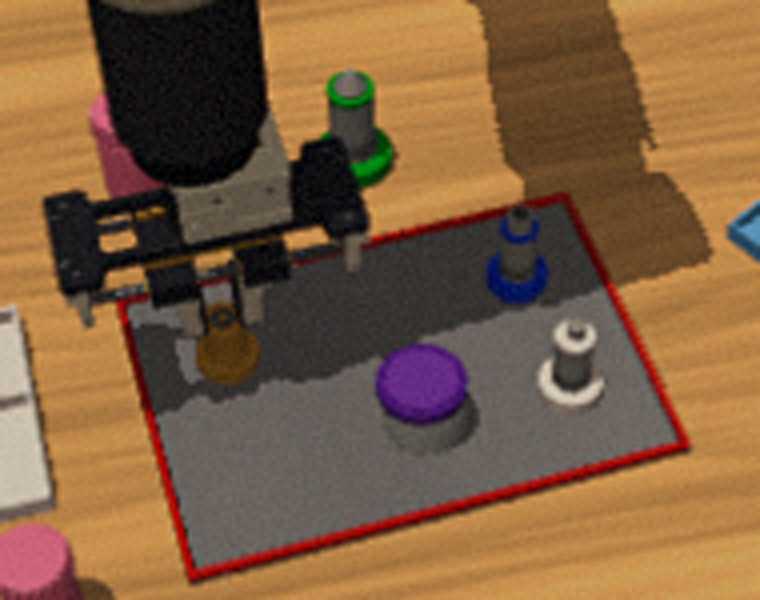

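Run:
```python
from plant import r
from h import *
T=Tool(r)
im=cv2.imread("pics/w5.png");c=im[180:330,240:410];cv2.imwrite("pics/w5c.png",cv2.resize(c,None,fx=4,fy=4,interpolation=cv2.INTER_CUBIC))
print(wplane(T,r,[(321,250)],.05),wplane(T,r,[(321,221)],.016), T[:3,3]); print(wproj(T,r,[(.513,-.1233,.05),(.513,-.1233,.016),(.513,-.1233,.0243)]))
```

```text
[[ 0.51416116 -0.12300896  0.05      ]] [[ 0.51996198 -0.12258692  0.016     ]] [ 0.51302021 -0.12329405  0.02428859]
[[321.35262099 251.81608135]
 [321.31556853 230.37235408]
 [321.32348749 234.95999551]]
```

View pics/w5c.png

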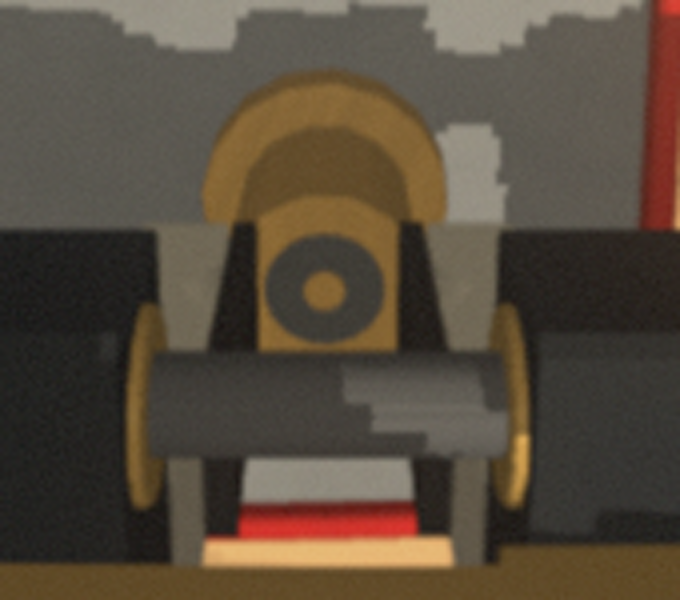

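The opening reads 20 mm on a 30 mm body, so I don't trust this grip. I'll open and look again.

servo_tool([
  [5,0,0,0,0],
  [5,0,0,0,0],
  [5,0,0,0,0],
])

```text
time_s: 18.38
tcp_pos: [0.5128, -0.1234, 0.0241]
eef_rot: [180.0, -0.0, 4.0]
contact_force: [-0.9, -1.5, 5.2]
gripper_width: 0.0443
```

Run:
```python
from plant import r
from h import *
T=Tool(r);im=r.capture("wrist")[...,::-1];c=im[180:330,240:410];cv2.imwrite("pics/w6c.png",cv2.resize(c,None,fx=4,fy=4,interpolation=cv2.INTER_CUBIC))
print(r.get_state()['contact_force'])
def circ(c,z,d):
    a=np.linspace(0,2*np.pi,180);return np.c_[c[0]+d/2*np.cos(a),c[1]+d/2*np.sin(a),np.full(180,z)]
im=im.copy()
for z,d in((.05,.03),(.016,.044)):
    for p in wproj(T,r,circ((.513,-.1233),z,d)): cv2.circle(im,tuple(int(v) for v in p),0,(255,255,0))
cv2.imwrite("pics/w6d.png",cv2.resize(im[180:330,240:410],None,fx=4,fy=4,interpolation=cv2.INTER_CUBIC))
```

```text
[ 0.62741732 -1.19250436  5.12402447]
```

View pics/w6d.png

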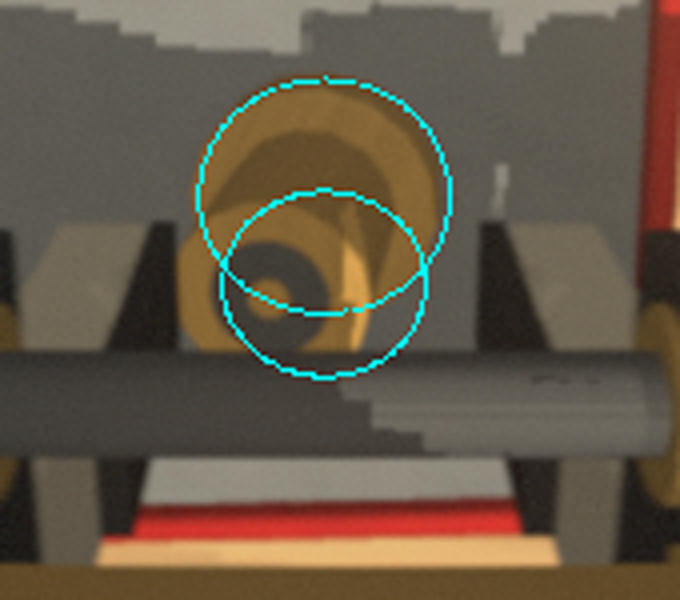

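servo_tool([
  [6.4,0,0,0,0],
  [6.4,0,0,0,0],
  [6.4,0,0,0,0],
])

```text
time_s: 18.8
tcp_pos: [0.5117, -0.1232, 0.0233]
eef_rot: [-180.0, 0.1, 4.0]
contact_force: [0.8, 0.8, -0.4]
gripper_width: 0.0638
```

Run:
```python
from plant import r
from h import *
T=Tool(r);im=r.capture("wrist")[...,::-1]
cv2.imwrite("pics/w7.png",cv2.resize(im[180:330,240:410],None,fx=4,fy=4,interpolation=cv2.INTER_CUBIC))
print(r.get_state())
im=r.capture("scene")[110:260,210:400,::-1]; cv2.imwrite("pics/s7.png",cv2.resize(im,None,fx=4,fy=4,interpolation=cv2.INTER_CUBIC))
```

```text
{'time_s': 18.85, 'joints': array([ 7.82114108e+00,  1.75221190e+01, -3.05790509e+01, -1.94266619e-02,
       -4.19558704e+01,  8.61759197e+01]), 'qd': array([ 0.06141251, -0.01945613,  0.17664978,  0.14885977,  0.00894075,
        0.06203831]), 'joint_torque': array([-9.17313213e-03, -4.57622623e+01,  2.09105855e+01,  4.89068270e+00,
        7.80526386e-02,  8.76819104e-05]), 'tcp_pos': array([ 0.51180279, -0.12320781,  0.02333286]), 'eef_rot': array([-1.79990860e+02,  5.77802236e-02,  3.98261208e+00]), 'contact_force': array([ 0.18430059, -0.06836644,  0.12238506]), 'moment': array([-0.01928565,  0.04735626, -0.02933942]), 'gripper_width': 0.06389121434242272}
```

View pics/w7.png

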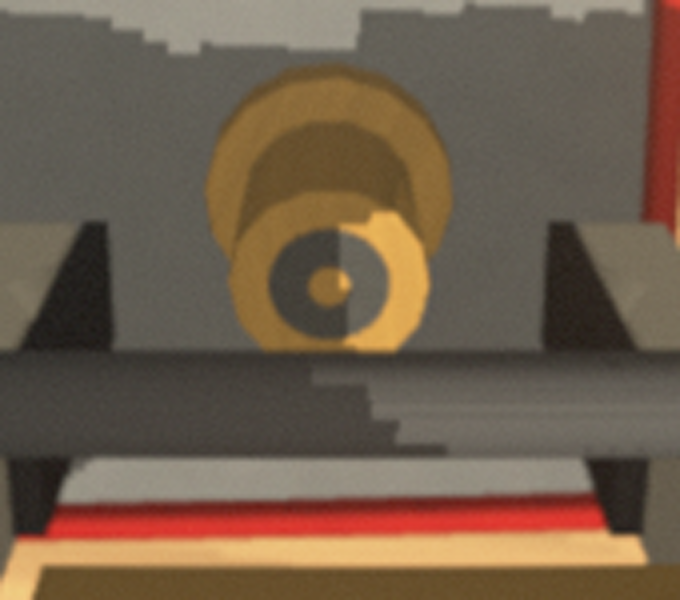

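View pics/s7.png

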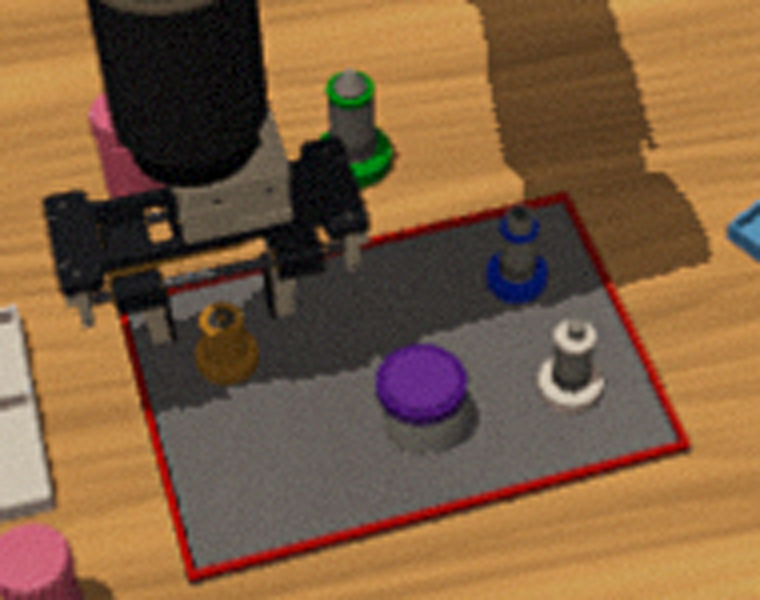

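The anvil has righted itself at the same spot. The grip was too near its rim, so I'm regripping about 4 mm lower with a limited closing.

servo_tool([
  [6.4,0,0,0.35,0],
  [6.4,0,0,0,0],
  [2.7,0,0,0,0],
  [2.7,0,0,0,0],
  [2.7,0,0,0,0],
  [2.7,0,0,0,0],
  [2.7,0,0,0,0],
  [2.7,0,0,0,0],
], squeeze=20)

```text
time_s: 19.9
tcp_pos: [0.5123, -0.1234, 0.0203]
eef_rot: [180.0, -0.0, 4.0]
contact_force: [-0.0, -2.1, 0.2]
gripper_width: 0.0285
```

Run:
```python
from plant import r
from h import *
T=Tool(r);im=r.capture("wrist")[...,::-1]
cv2.imwrite("pics/w8.png",cv2.resize(im[180:330,240:410],None,fx=4,fy=4,interpolation=cv2.INTER_CUBIC))
```

```text
(no output)
```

View pics/w8.png

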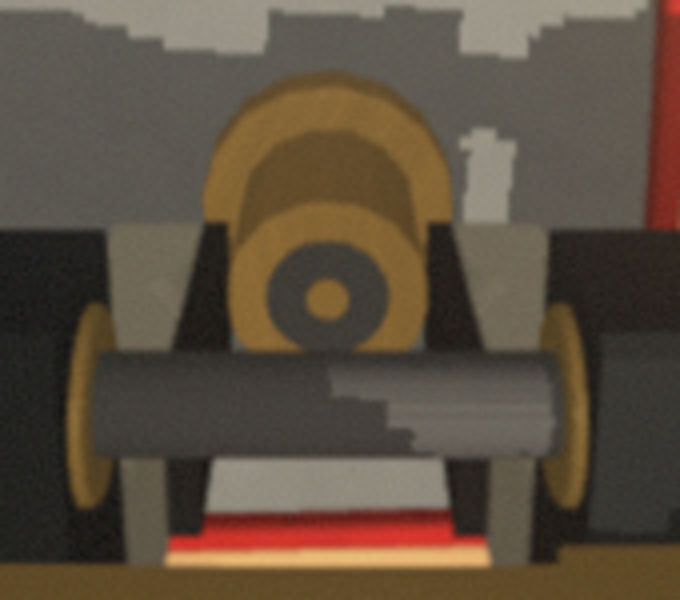

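A sound grip now: 28.5 mm, with the anvil upright. Lifting.

servo_tool([
  [2.7,0,0,-0.5,0],
  [2.7,0,0,-1.5,0],
  [2.7,0,0,-3,0],
  [2.7,0,0,-3,0],
  [2.7,0,0,-2,0],
  [2.7,0,0,0,0],
])

```text
time_s: 20.7
tcp_pos: [0.5136, -0.1231, 0.1225]
eef_rot: [-180.0, -0.2, 4.0]
contact_force: [0.0, 0.4, -4.3]
gripper_width: 0.0282
```

Run:
```python
from plant import r
from h import *
T=Tool(r);im=r.capture("wrist")[...,::-1]
cv2.imwrite("pics/w9.png",cv2.resize(im[180:330,240:410],None,fx=4,fy=4,interpolation=cv2.INTER_CUBIC));print(delta(r,(.4828,-.2974,.03)))
```

```text
[-4.2  17.18  9.09]
```

View pics/w9.png

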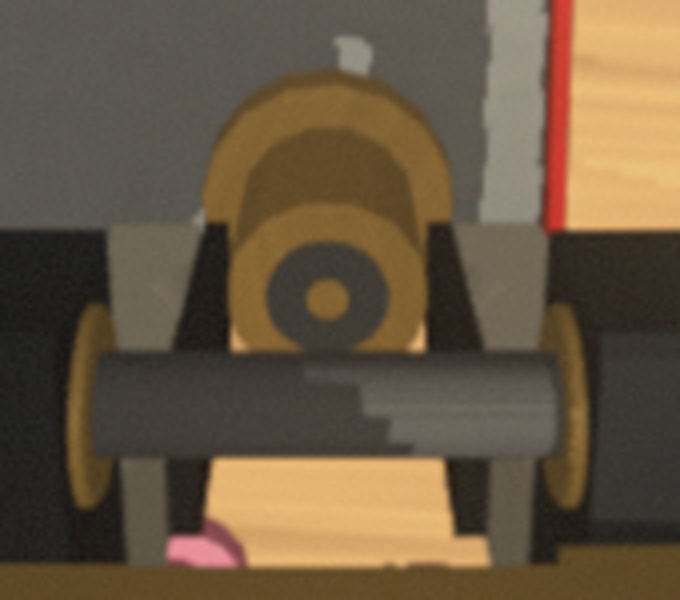

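The anvil is held upright and unchanged, so I'm moving over the other small compartment.

servo_tool([
  [2.7,-1.05,4.3,0,0],
  [2.7,-1.05,4.3,0,0],
  [2.7,-1.05,4.3,0,0],
  [2.7,-1.05,4.3,0,0],
  [2.7,0,0,0,0],
  [2.7,0,0,0,0],
])

```text
time_s: 21.5
tcp_pos: [0.4815, -0.2976, 0.1191]
eef_rot: [-179.9, 0.1, 3.9]
contact_force: [0.2, 0.4, -1.4]
gripper_width: 0.0284
```

Run:
```python
from plant import r
from h import *
T=Tool(r);im=r.capture("wrist")[...,::-1]
cv2.imwrite("pics/w10.png",im);print(delta(r,(.4828,-.2974,.0195)))
```

```text
[0.11 0.03 9.99]
```

View pics/w10.png

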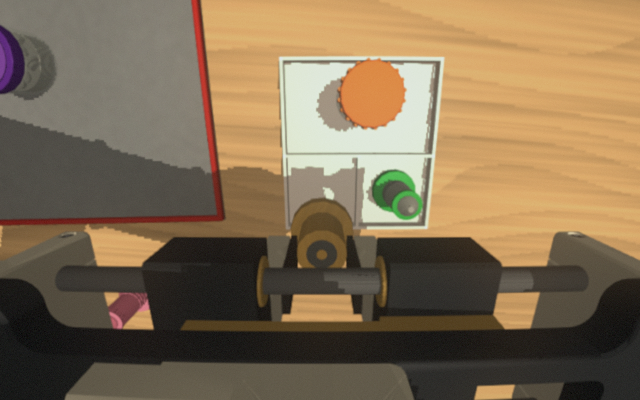

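servo_tool([
  [2.7,0.1,0,4,0],
  [2.7,0,0,3,0],
  [2.7,0,0,1.8,0],
  [2.7,0,0,0.5,0],
  [2.7,0,0,0,0],
  [2.7,0,0,0,0],
  [2.7,0,0,0.2,0],
  [2.7,0,0,0,0],
])

```text
time_s: 22.55
tcp_pos: [0.4835, -0.2978, 0.0255]
eef_rot: [180.0, -0.0, 4.0]
contact_force: [0.7, 0.1, -2.9]
gripper_width: 0.0285
```

servo_tool([
  [2.7,0,0,0.15,0],
  [2.7,0,0,0.1,0],
  [2.7,0,0,0,0],
  [2.7,0,0,0,0],
])

```text
time_s: 23.05
tcp_pos: [0.4834, -0.2977, 0.0227]
eef_rot: [180.0, 0.0, 4.0]
contact_force: [-0.0, -0.3, -3.6]
gripper_width: 0.0283
```

servo_tool([
  [2.7,0,0,0.15,0],
  [2.7,0,0,0.07,0],
  [2.7,0,0,0,0],
  [2.7,0,0,0,0],
])

```text
time_s: 23.55
tcp_pos: [0.4834, -0.2977, 0.0206]
eef_rot: [180.0, -0.0, 4.0]
contact_force: [-0.7, 0.1, -3.1]
gripper_width: 0.0286
```

servo_tool([
  [2.7,0,0,0.08,0],
  [2.7,0,0,0,0],
  [2.7,0,0,0,0],
])

```text
time_s: 23.92
tcp_pos: [0.4834, -0.2977, 0.0198]
eef_rot: [180.0, 0.0, 4.0]
contact_force: [0.7, 0.4, -2.7]
gripper_width: 0.0287
```

servo_tool([
  [2.7,0,0,0.07,0],
  [2.7,0,0,0,0],
  [2.7,0,0,0,0],
])

```text
time_s: 24.3
tcp_pos: [0.4835, -0.2978, 0.0193]
eef_rot: [180.0, -0.0, 4.0]
contact_force: [-0.9, 1.0, 1.4]
gripper_width: 0.0283
```

Contact at 19.3 mm, as predicted. Releasing, rising, then going to the tub.

servo_tool([
  [4.2,0,0,0,0],
  [4.2,0,0,0,0],
  [4.2,0,0,0,0],
  [4.2,0,0,-2,0],
  [4.2,0,0,-4,0],
  [4.2,0,0,-5,0],
  [4.2,0,0,-1,0],
])

```text
time_s: 25.18
tcp_pos: [0.4855, -0.2985, 0.1429]
eef_rot: [179.9, -0.3, 4.0]
contact_force: [-0.2, -0.7, -1.2]
gripper_width: 0.0421
```

Run:
```python
from plant import r
from h import *
print(delta(r,(.5915,-.0036,.14)))
cv2.imwrite("pics/w11.png",r.capture("wrist")[...,::-1])
```

```text
[ 12.64 -28.68   0.29]
```

View pics/w11.png

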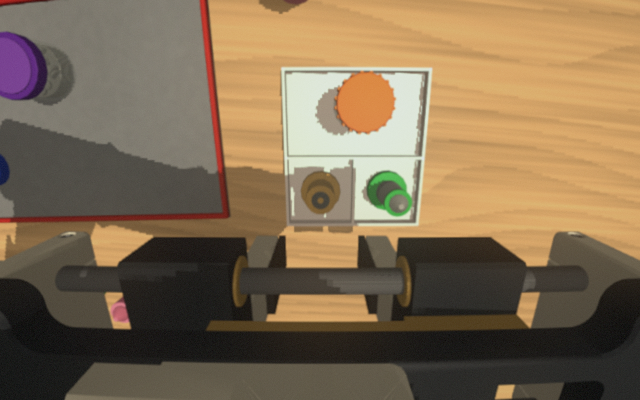

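The white kit is complete and everything stands: jar (366,102), anvil (321,193), green punch (390,195). Now the tub. I'll turn the jaws so the gripper body clears the white punch and the fingers suit the blue tray.

servo_tool([
  [8.7,2.1,-4.78,0,0],
  [8.7,2.1,-4.78,0,0],
  [8.7,2.1,-4.78,0,0],
  [8.7,2.1,-4.78,0,0],
  [8.7,2.1,-4.78,0,0],
  [8.7,2.1,-4.78,0,0],
  [8.7,0,0,0,10.5],
  [8.7,0,0,0,10.5],
])

```text
time_s: 26.22
tcp_pos: [0.5885, -0.0019, 0.1373]
eef_rot: [179.9, 0.1, -17.3]
contact_force: [0.3, -1.2, -0.1]
gripper_width: 0.0871
```

servo_tool([
  [8.7,0,0,0,10.5],
  [8.7,0,0,0,10.5],
  [8.7,0,0,0,10.5],
  [8.7,0,0,0,10.5],
  [8.7,0,0,0,0],
  [8.7,0,0,0,0],
])

```text
time_s: 26.98
tcp_pos: [0.5888, -0.0029, 0.1384]
eef_rot: [179.9, 0.0, -58.8]
contact_force: [-1.3, 0.6, -0.1]
gripper_width: 0.0872
```

Run:
```python
from plant import r
from h import *
T=Tool(r);im=r.capture("wrist")[...,::-1].copy()
for z,d in((.052,.06),):
    a=np.linspace(0,2*np.pi,120)
    for p in wproj(T,r,np.c_[.5904+d/2*np.cos(a),-.0036+d/2*np.sin(a),np.full(120,z)]): cv2.circle(im,tuple(int(v) for v in p),0,(255,255,0))
print(delta(r,(.5904,-.0036,.010)),r.get_state()['eef_rot'])
cv2.imwrite("pics/w12.png",im)
```

```text
[ 0.14 -0.1  12.85] [ 1.79959125e+02  1.51245670e-02 -5.88164671e+01]
```

View pics/w12.png

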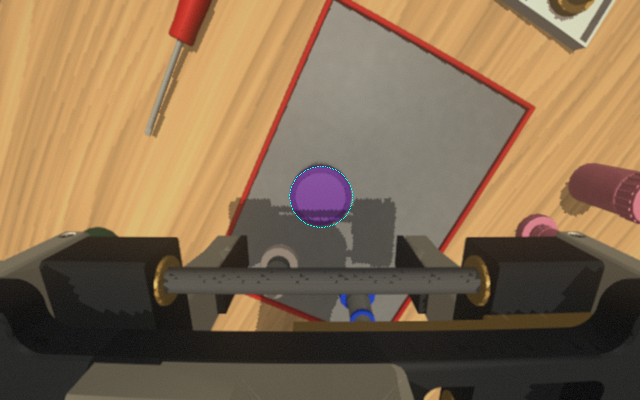

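The predicted lid circle lies exactly on the purple lid at (321,196). Descending.

servo_tool([
  [8.7,0.15,-0.1,4,0],
  [8.7,0,0,4,0],
  [8.7,0,0,3,0],
  [8.7,0,0,1.8,0],
  [8.7,0,0,0,0],
  [8.7,0,0,0,0],
  [5.5,0,0,0,0],
  [5.5,0,0,0,0],
])

```text
time_s: 28.02
tcp_pos: [0.5913, -0.0035, 0.0119]
eef_rot: [-179.9, -0.0, -59.0]
contact_force: [-0.0, 0.1, -0.5]
gripper_width: 0.0721
```

servo_tool([
  [5.5,0,0,0,0],
  [5.5,0,0,0,0],
  [5.5,0,0,0,0],
  [5.5,0,0,0,0],
])

```text
time_s: 28.52
tcp_pos: [0.5909, -0.0036, 0.0114]
eef_rot: [-180.0, -0.0, -59.0]
contact_force: [-2.0, 0.2, 4.5]
gripper_width: 0.0594
```

servo_tool([
  [5.5,0,0,0,0],
  [5.5,0,0,-0.5,0],
  [5.5,0,0,-1.5,0],
  [5.5,0,0,-3,0],
  [5.5,0,0,-3,0],
  [5.5,0,0,-3,0],
  [5.5,0,0,0,0],
])

```text
time_s: 29.4
tcp_pos: [0.5926, -0.0032, 0.1247]
eef_rot: [-179.7, -0.1, -59.0]
contact_force: [0.0, 0.3, -0.5]
gripper_width: 0.0595
```

Run:
```python
from plant import r
from h import *
im=r.capture("wrist")[...,::-1].copy()
print(delta(r,(.5139,.3238,.010)))
cv2.imwrite("pics/w13.png",im)
```

```text
[-32.05 -10.17  11.29]
```

View pics/w13.png

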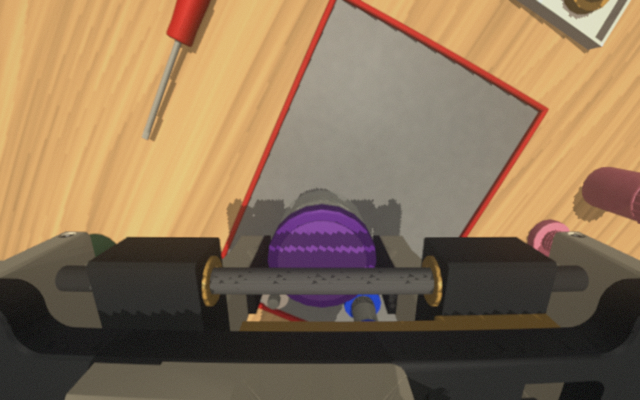

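The tub is held upright. Moving to the blue tray.

servo_tool([
  [5.5,-5.34,-1.7,0,0],
  [5.5,-5.34,-1.7,0,0],
  [5.5,-5.34,-1.7,0,0],
  [5.5,-5.34,-1.7,0,0],
  [5.5,-5.34,-1.7,0,0],
  [5.5,-5.34,-1.7,0,0],
  [5.5,0,0,0,0],
  [5.5,0,0,0,0],
])

```text
time_s: 30.45
tcp_pos: [0.5124, 0.3232, 0.12]
eef_rot: [179.9, -0.0, -59.0]
contact_force: [0.9, -0.8, -1.9]
gripper_width: 0.0591
```

Run:
```python
from plant import r
from h import *
im=r.capture("wrist")[...,::-1].copy()
print(delta(r,(.5139,.3238,.0105)))
cv2.imwrite("pics/w14.png",im)
```

```text
[-0.04 -0.17 10.98]
```

View pics/w14.png

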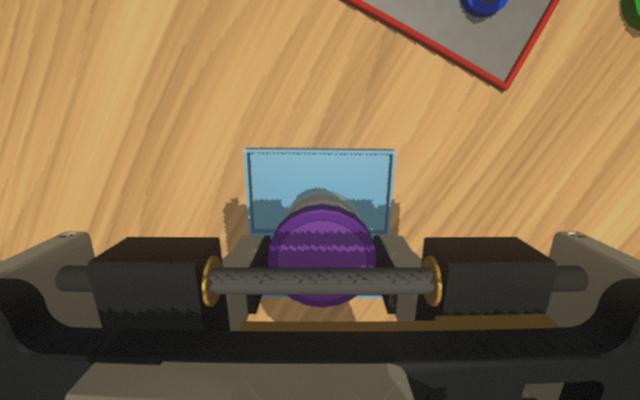

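Run:
```python
from plant import r
from h import *
T=Tool(r); a=np.radians(120.57);c=np.array([.4948,.3561]);ux=np.array([np.cos(a),np.sin(a)]);uy=np.array([-ux[1],ux[0]])
for x,y,z in [(-83,-74.5,.016),(-83,74.5,.016),(6.5,-71,.016),(6.5,71,.016),(-80,-71,.003),(-80,71,.003)]:
    print(x,y,wproj(T,r,[[*(c+(x*ux+y*uy)/1000),z]])[0].round(1))
print(((T[:2,3]-c)@np.c_[ux,uy])*1000)
```

```text
-83 -74.5 [244.6 149.3]
-83 74.5 [397.2 150.4]
6.5 -71 [253.4 234.6]
6.5 71 [387.3 235.4]
-80 -71 [251.4 150.9]
-80 71 [390.4 151.9]
[-37.8806822    1.52701825]
```

Observed tray corners (245,149) and (396,149), with the divider at row 233, match the prediction. Lowering.

servo_tool([
  [5.5,0,-0.15,4,0],
  [5.5,0,0,3.5,0],
  [5.5,0,0,2.2,0],
  [5.5,0,0,0.6,0],
  [5.5,0,0,0,0],
  [5.5,0,0,0,0],
  [5.5,0,0,0.2,0],
  [5.5,0,0,0,0],
])

```text
time_s: 31.5
tcp_pos: [0.5145, 0.3245, 0.0164]
eef_rot: [-180.0, 0.0, -59.0]
contact_force: [0.5, 0.5, -2.0]
gripper_width: 0.0594
```

servo_tool([
  [5.5,0,0,0.1,0],
  [5.5,0,0,0,0],
  [5.5,0,0,0,0],
])

```text
time_s: 31.88
tcp_pos: [0.5144, 0.3243, 0.015]
eef_rot: [180.0, -0.0, -59.0]
contact_force: [0.6, -0.6, -1.7]
gripper_width: 0.0593
```

servo_tool([
  [5.5,0,0,0.15,0],
  [5.5,0,0,0.1,0],
  [5.5,0,0,0,0],
  [5.5,0,0,0,0],
])

```text
time_s: 32.38
tcp_pos: [0.5145, 0.3243, 0.0125]
eef_rot: [180.0, -0.0, -59.0]
contact_force: [0.1, 0.1, -1.4]
gripper_width: 0.059
```

servo_tool([
  [5.5,0,0,0.1,0],
  [5.5,0,0,0,0],
  [5.5,0,0,0,0],
])

```text
time_s: 32.75
tcp_pos: [0.5145, 0.3244, 0.0116]
eef_rot: [-180.0, 0.0, -59.0]
contact_force: [0.3, -0.7, -1.7]
gripper_width: 0.0594
```

servo_tool([
  [5.5,0,0,0.08,0],
  [5.5,0,0,0,0],
  [5.5,0,0,0,0],
])

```text
time_s: 33.12
tcp_pos: [0.5145, 0.3243, 0.0107]
eef_rot: [180.0, -0.0, -59.0]
contact_force: [0.5, 0.2, -1.9]
gripper_width: 0.0589
```

servo_tool([
  [5.5,0,0,0.06,0],
  [5.5,0,0,0,0],
  [5.5,0,0,0,0],
])

```text
time_s: 33.5
tcp_pos: [0.5145, 0.3244, 0.0104]
eef_rot: [-180.0, 0.0, -59.0]
contact_force: [-1.7, -0.0, 2.7]
gripper_width: 0.0593
```

Contact, so releasing and going for the blue punch.

servo_tool([
  [7.6,0,0,0,0],
  [7.6,0,0,0,0],
  [7.6,0,0,0,0],
  [7.6,0,0,-2,0],
  [7.6,0,0,-4,0],
  [7.6,0,0,-5,0],
  [7.6,0,0,-2,0],
  [7.6,0,0,0,0],
])

```text
time_s: 34.5
tcp_pos: [0.5154, 0.3252, 0.1423]
eef_rot: [-179.8, 0.1, -59.0]
contact_force: [0.5, -0.3, -0.3]
gripper_width: 0.0761
```

Run:
```python
from plant import r
from h import *
print(delta(r,(.4843,.0870,.14)))
cv2.imwrite("pics/w15.png",r.capture("wrist")[...,::-1])
```

```text
[18.82 14.93  0.15]
```

View pics/w15.png

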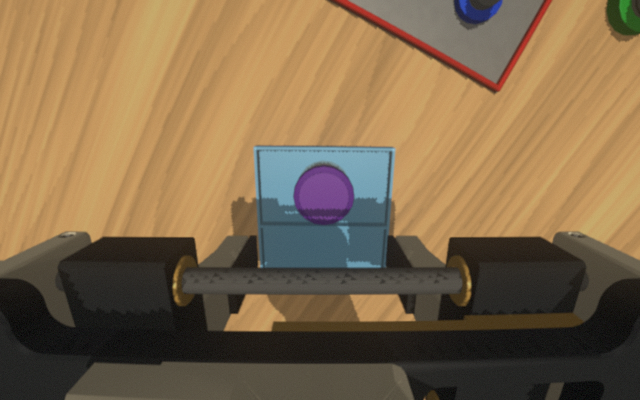

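The tub stands in the large compartment, lid at (324,195).

servo_tool([
  [6,3.76,2.98,0,0],
  [6,3.76,2.98,0,0],
  [6,3.76,2.98,0,0],
  [6,3.76,2.98,0,0],
  [6,3.76,2.98,0,0],
  [6,0,0,0,0],
  [6,0,0,0,0],
])

```text
time_s: 35.42
tcp_pos: [0.4834, 0.0863, 0.1395]
eef_rot: [179.9, 0.0, -59.1]
contact_force: [0.5, -0.2, -0.2]
gripper_width: 0.0599
```

Run:
```python
from plant import r
from h import *
T=Tool(r);im=r.capture("wrist")[...,::-1].copy()
a=np.linspace(0,2*np.pi,120)
for z,d in((.074,.018),(.016,.044)):
    for p in wproj(T,r,np.c_[.4838+d/2*np.cos(a),.087+d/2*np.sin(a),np.full(120,z)]): cv2.circle(im,tuple(int(v) for v in p),0,(255,255,0))
print(delta(r,(.4838,.0870,.030)))
cv2.imwrite("pics/w16.png",im)
```

```text
[-1.000e-02 -4.000e-02  1.096e+01]
```

View pics/w16.png

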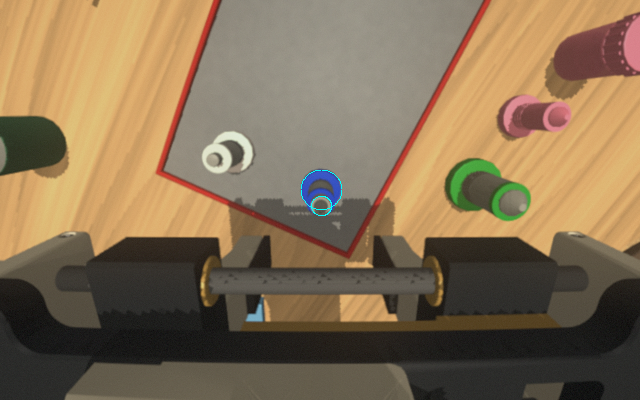

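servo_tool([
  [6,0,0,4,0],
  [6,0,0,4,0],
  [6,0,0,2.9,0],
  [6,0,0,0,0],
  [2.2,0,0,0,0],
  [2.2,0,0,0,0],
  [2.2,0,0,0,0],
  [2.2,0,0,0,0],
], squeeze=25)

```text
time_s: 36.48
tcp_pos: [0.4839, 0.0866, 0.0318]
eef_rot: [-179.9, 0.0, -59.0]
contact_force: [1.1, -0.6, 0.7]
gripper_width: 0.0259
```

servo_tool([
  [2.2,0,0,0,0],
  [2.2,0,0,0,0],
  [2.2,0,0,-0.5,0],
  [2.2,0,0,0,0],
])

```text
time_s: 36.98
tcp_pos: [0.4832, 0.0863, 0.0362]
eef_rot: [180.0, 0.0, -59.0]
contact_force: [0.3, -0.4, -2.2]
gripper_width: 0.0242
```

servo_tool([
  [2.2,0,0,-4,0],
  [2.2,0,0,-4,0],
  [2.2,0,0,-2,0],
  [2.2,0,0,0,0],
])

```text
time_s: 37.48
tcp_pos: [0.4842, 0.0868, 0.1373]
eef_rot: [-179.8, 0.0, -59.0]
contact_force: [-0.6, -0.0, -1.6]
gripper_width: 0.0241
```

Run:
```python
from plant import r
from h import *
print(delta(r,(.4410,.3754,.030)))
```

```text
[-26.96 -11.13  10.77]
```

servo_tool([
  [2.2,-4.5,-1.85,0,0],
  [2.2,-4.5,-1.85,0,0],
  [2.2,-4.5,-1.85,0,0],
  [2.2,-4.5,-1.85,0,0],
  [2.2,-4.5,-1.85,0,0],
  [2.2,-4.5,-1.85,0,0],
  [2.2,0,0,0,0],
  [2.2,0,0,0,0],
])

```text
time_s: 38.48
tcp_pos: [0.4388, 0.3743, 0.1343]
eef_rot: [179.8, -0.1, -59.0]
contact_force: [-0.3, 0.4, -2.1]
gripper_width: 0.0241
```

Run:
```python
from plant import r
from h import *
print(delta(r,(.4410,.3754,.030)))
cv2.imwrite("pics/w17.png",r.capture("wrist")[...,::-1])
```

```text
[ 0.   -0.28 10.43]
```

View pics/w17.png

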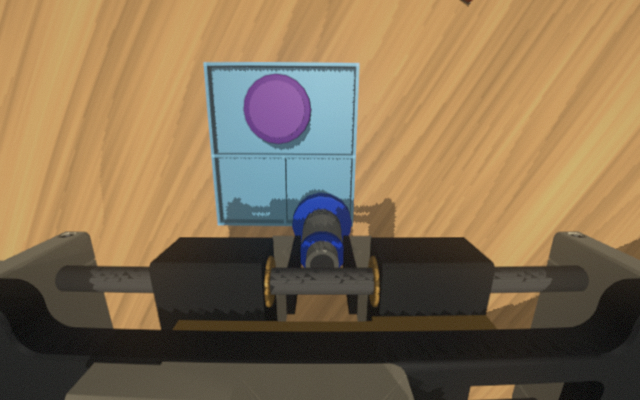

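The blue punch is held upright above its compartment, centred once it is lowered. Lowering.

servo_tool([
  [2.2,0,-0.2,4,0],
  [2.2,0,0,3.5,0],
  [2.2,0,0,2,0],
  [2.2,0,0,0.4,0],
  [2.2,0,0,0,0],
  [2.2,0,0,0,0],
  [2.2,0,0,0.2,0],
  [2.2,0,0,0,0],
])

```text
time_s: 39.52
tcp_pos: [0.4414, 0.3762, 0.0355]
eef_rot: [-180.0, 0.0, -59.0]
contact_force: [0.1, -0.1, -1.9]
gripper_width: 0.024
```

servo_tool([
  [2.2,0,0,0.1,0],
  [2.2,0,0,0,0],
  [2.2,0,0,0,0],
])

```text
time_s: 39.9
tcp_pos: [0.4414, 0.3761, 0.0341]
eef_rot: [180.0, -0.0, -59.0]
contact_force: [-0.0, -0.7, -1.8]
gripper_width: 0.0239
```

servo_tool([
  [2.2,0,0,0.15,0],
  [2.2,0,0,0.05,0],
  [2.2,0,0,0,0],
  [2.2,0,0,0,0],
])

```text
time_s: 40.4
tcp_pos: [0.4414, 0.3761, 0.0322]
eef_rot: [180.0, -0.0, -59.0]
contact_force: [0.2, 0.8, -1.4]
gripper_width: 0.0241
```

servo_tool([
  [2.2,0,0,0.08,0],
  [2.2,0,0,0,0],
  [2.2,0,0,0,0],
])

```text
time_s: 40.78
tcp_pos: [0.4414, 0.3761, 0.0314]
eef_rot: [-180.0, -0.0, -59.0]
contact_force: [-0.0, 0.5, -2.4]
gripper_width: 0.0244
```

servo_tool([
  [2.2,0,0,0.06,0],
  [2.2,0,0,0,0],
  [2.2,0,0,0,0],
])

```text
time_s: 41.15
tcp_pos: [0.4416, 0.3761, 0.031]
eef_rot: [-180.0, 0.0, -59.0]
contact_force: [0.6, -1.2, 0.0]
gripper_width: 0.0241
```

servo_tool([
  [2.2,0,0,0.04,0],
  [2.2,0,0,0,0],
])

```text
time_s: 41.4
tcp_pos: [0.4417, 0.3761, 0.0308]
eef_rot: [-180.0, -0.0, -59.0]
contact_force: [0.7, -2.8, 6.0]
gripper_width: 0.0245
```

servo_tool([
  [4.4,0,0,0,0],
  [4.4,0,0,0,0],
  [4.4,0,0,0,0],
  [4.4,0,0,-2,0],
  [4.4,0,0,-4,0],
  [4.4,0,0,-5,0],
  [4.4,0,0,-2,0],
  [4.4,0,0,0,0],
])

```text
time_s: 42.4
tcp_pos: [0.442, 0.3771, 0.1623]
eef_rot: [-179.8, 0.1, -59.0]
contact_force: [-0.9, -0.3, 0.0]
gripper_width: 0.0443
```

servo_tool([
  [4.4,-4,-4,-2,0],
  [4.4,-4,-4,0,0],
  [4.4,-4,-4,0,0],
  [4.4,-3,-4,0,0],
  [4.4,0,0,0,0],
  [4.4,0,0,0,0],
])

```text
time_s: 43.15
tcp_pos: [0.5008, 0.5865, 0.1781]
eef_rot: [179.8, -0.1, -59.0]
contact_force: [0.4, -0.4, 0.3]
gripper_width: 0.0439
```

Run:
```python
from plant import r
from h import *
cv2.imwrite("pics/t18.png",r.capture("top")[...,::-1]);im=r.capture("scene")[...,::-1]
cv2.imwrite("pics/s18.png",cv2.resize(im[90:320,120:500],None,fx=2,fy=2,interpolation=cv2.INTER_CUBIC))
print(r.get_state()['gripper_width'])
```

```text
0.04403067151268236
```

View pics/t18.png

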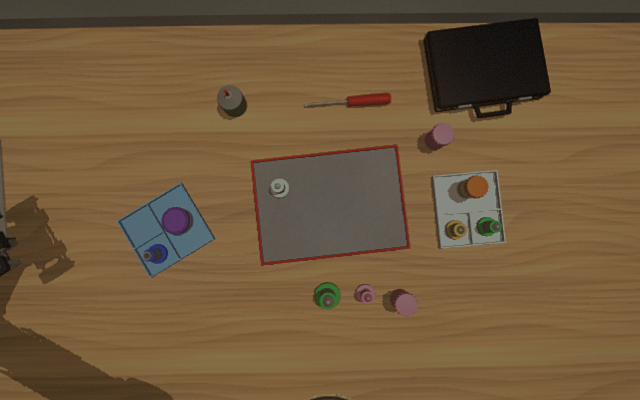

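View pics/s18.png

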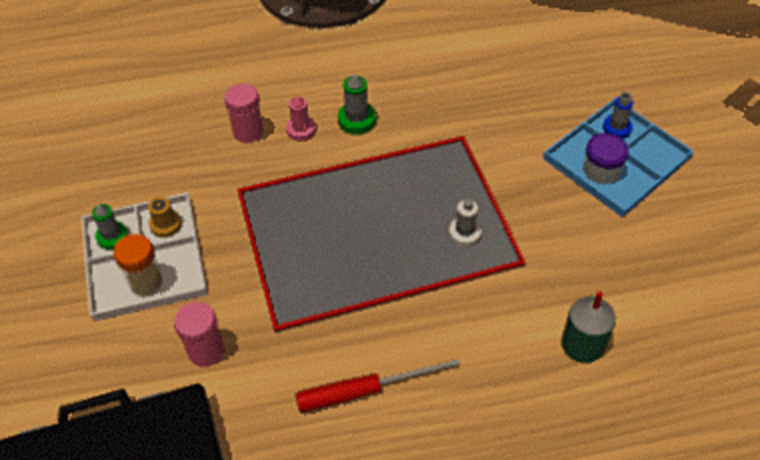

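Both kits are complete and upright. White tray: jar (476,187), punch (488,227), anvil (457,230). Blue tray: tub (176,221), punch (155,254). The bystanders haven't moved and the arm is clear.

```bash
python3 -c "
from plant import r
print(r.close_job())"
```

```text
the job is handed in; nothing more can be done
None
```

Both kits are made up in the order you listed, and the job was handed in at about 43 s of the 128 s.

- **White tray:** the orange-capped jar is in the large compartment, with the small green punch and the brass anvil each in a small one.
- **Blue tray:** the purple-lidded tub is in the large compartment and the blue punch is in a small one.
- **Last checks:** the final top and scene pictures show all five standing upright in their compartments. The white punch, oil can and screwdriver look unmoved by eye, and the arm was clear of everything. I lowered each piece until the wrist force turned upward, then let go.
- **What went wrong:** my first grip on the anvil was too near its rim. The opening read 20 mm on a 30 mm body, and the anvil tilted briefly as I opened the fingers. It righted itself on the stock tray, and I gripped it again about 4 mm lower, where the opening read a sound 28.5 mm. Both punches read 24 mm on their 26 mm bodies but lifted and stood fine.

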